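Clear a punched slug from a press bolster T-slot

TASK

A brass slug is stuck in one of the three T-slots of the steel bolster plate. Take the orange-handled scraper from its stand, put its blade down into that slot between the slug and the red end stop, and push the slug along and out of the open end into the blue pan, touching it with the scraper only. Then leave the scraper standing upright in the slot, and leave the green-handled punch and the bolts in the other two slots where they are.

Things in the scene. Friction and masses are not known exactly. Their poses are not given: they have to be found in the camera images.
- plate: Fixed steel plate 260 x 190 mm, top 48 mm above the bench. Origin: centre of its underside; x axis along the slots to their open end at x = +130 mm, z up. T-slots at y = -65, 0, +65 mm: neck 28 mm wide, 14 mm deep; below it a chamber 50 mm wide, 20 mm high, floor at z = 14 mm. A red end stop, flush with the top, closes the slots from x = -130 to -114 mm.
- pan (a point): Centre of the floor of the blue catch pan fixed to the plate's open end: at x = +190, y = 0, z = 4 mm of the plate. The pan spans plate x = +130 to +250 mm and the plate's width, with walls 36 mm high on its three outer sides. What is pushed past x = +130 mm drops into it.
- slug: Loose brass disc, diameter 42 mm, 16 mm thick, about 0.18 kg, lying flat on the floor of any one of the three slots, its centre between x = -30 and +40 mm of the plate. Too wide to be lifted through the neck; slides with ordinary friction. Origin: centre of its underside. Its yaw means nothing.
- scraper: Loose, 0.22 kg, upright in the stand. Origin: centre of the blade's lower end, z up. Blade z 0 to 31 mm, 8 mm thick along x, 16 mm wide along y; square flange 44 mm, z 31 to 37 mm, wider than the slot neck: it rests on the stand or plate top and lets the tool stand there (blade then 3 mm off the slot floor); orange handle 28 x 28 mm, z 37 to 117 mm. Half-turn symmetric.
- scraper_grip (a point): Point on the scraper's axis, 92 mm above the blade's lower end (25 mm below the handle's top): a good height to grip the handle.
- stand: Fixed wooden block 200 x 80 x 40 mm. Origin: centre of its underside. Two square through pockets 30 x 30 mm at x = -55 and +55 mm, one holding the scraper, the other the punch. Lifting a tool 40 mm clears it.
- punch: Bystander: tool like the scraper with the same flange and handle, but the handle is green and below the flange is a round steel pin of 10 mm diameter. In the stand's other pocket. Origin: centre of the pin's lower end.
- tnut1: Bystander: T-nut, 44 x 44 x 14 mm, on the floor of another slot, with a bolt of 16 mm diameter and a dark nut standing up to 26 mm above the plate's top. Origin: centre of its underside.
- tnut2: Bystander: a second T-nut and bolt like tnut1, in the remaining slot. Origin: centre of its underside.
Things that resemble listed ones, but are neither listed nor needed, are in the scene too. What is meant by the slug is not purple, and is the smaller of those in its own colour.

How it is judged:
On the way, in this order (a step that is already met when the one before it is completed fails the run):
1. the scraper's blade is down in the slot that holds the slug, close behind or against it (z of scraper in the frame of plate below 0.034 m and horizontal distance between scraper and slug below 0.06 m and x of slug in the frame of plate below 0.13 m), for 0.1 s.
2. the slug has dropped into the blue pan (x of slug in the frame of plate between 0.14 and 0.25 m and z of slug in the frame of plate below 0.014 m), for 0.1 s.
At the end, for the whole second after the job is handed in: The slug lies at rest in the blue pan (centre at least 10 mm past the plate's open end, down on the pan floor); the scraper, released and at rest, stands upright within 11 degrees with its blade down in a slot of the plate (all of step 2 and y of slug in the frame of plate between -0.095 and 0.095 m and linear speed of each of slug, scraper below 0.02 m/s and z of scraper in the frame of plate between 0.008 and 0.034 m and x of scraper in the frame of plate between -0.13 and 0.135 m and y of scraper in the frame of plate between -0.095 and 0.095 m and angle between scraper's own z axis and vertical below 0.2 rad); the robot touches nothing.
It fails at once if the gripper touches the slug (contact force between the fingers and slug above 0.5 N).
It fails at once if a T-nut in another slot is shifted by more than 15 mm (distance of any of tnut1, tnut2 from where it was at the start of the episode above 0.015 m).
It fails at once if the punch is shifted by more than 20 mm (distance of punch from where it was at the start of the episode above 0.02 m).
It also fails if it takes over 48 s, if anything falls off the work surface, if the arm or the gripper's body presses on something with over 40 N, if the wrist force passes 120 N, or if a joint passes its speed limit or range.

ROBOT

A 7-joint arm with a two-finger parallel gripper is mounted at the origin on the work surface. World frame = base frame: x ahead of the robot, y to its left, z up, the work surface at z = 0. Lengths are in m, angles in rad, forces in N, time in s.
With the tool pointing down it reaches from about 0.4 to 0.875 m from the base axis. Payload 19.3 kg.
Tool frame: the origin (TCP) lies midway between the tips of the shut fingers; the grasp point (between the pads) lies 19 mm behind it; z points along the fingers, y is the line along which they close (so a half turn about z gives the same grasp; the last joint's range is limited). The gripper opens to 85 mm and grips with 20 to 120 N. Pads are 22 mm wide; open, the fingers measure 114 mm over their backs; the gripper's body (76 mm by 85 mm) begins 54 mm behind the grasp point. The pads swing forward as they close: fully open they stand 13 mm farther back than shut.
Start: joints at [-1.31, 0.521, -0.036, 1.599, 0.021, 1.021, -0.113], TCP at [0.203, 0.591, 0.192] pointing down, gripper open.
Joint ranges: [-2.91, 2.91], [-0.3, 2.13], [-1.5, 1.42], [0.17, 2.43], [-1.26, 4.41], [0.16, 1.93], [-2.52, 2.52]. Speed limits (rad/s): [1.89, 1.89, 2.39, 2.39, 3.01, 3.01, 3.01].

INTERFACE

Orientations are given as a unit quaternion [x, y, z, w].
In Python, from plant import observe, cams, finish_job gives the robot as it stands.
- The arm moves only by the tool servo_tool, never from a script. Its argument "motion" is a list of rows, each a list of 3 entries, a list of its own where there are three numbers: the finger opening in m, from 0 to 0.0854, then the shift along the world's x, y, z in m, then the turn, a rotation vector about the world's x, y, z in degrees. A call has 1 to 8 rows; each row is the pose to reach, as a shift and turn from the pose commanded when the call began; what a row does not reach only later rows make up. A row lasts 1/8 s, in which the tool goes at most 62.5 mm and 10.7 degrees, less where a joint would pass 70% of its speed; a pose out of reach is approached as far as the arm can. A call with a gripper value outside its range is refused whole. The fingers move at their own pace and stop on an object; "newtons" is the grip in N (left out, the last holds). Time passes only in rows, so rows that repeat a pose let the fingers close. It gives the time, the measured TCP pose, the force, the opening and the grip force at its end, in the units of the state.
- observe(): the state, without advancing time (a new reading comes with each control period).
- cams.snapshot(name): name is "scene" or "top"; returns the picture (420x560x3 uint8, red, green, blue); there is no depth.
- cams.camera_model(name): a dict with "fx", "fy", "cx", "cy" (pixels), "rvec" (rotation vector, rad) and "tvec" (3), from world to camera coordinates, as OpenCV has them. Camera axes: x right, y down, z forward; pixel columns grow to the right and rows downward; lengths in m; the calibration is good to about 2 mm. A picture is of the moment at which its call begins. camera_model takes no time and is no camera call.
- finish_job(): hands the job in; it is judged then, once.
The state is a dict: "time_s": time; "q": joint angles; "dq": joint speeds; "joint_efforts": joint torques, N m; "tcp_pos": TCP position; "tcp_rot": TCP orientation; "force": force on the tool from outside, world axes, zero at the start; "moment": the same for the moment, N m; "grip_width": finger opening in m; "grip_force": force on a finger pad.
Only numpy, scipy, OpenCV 4.12 (cv2) and the standard library are available. Lean on these libraries where they do the work, as an engineer would, in place of code of your own. Each camera call takes 0.05 s, during which the arm holds its last target. There are 200 camera calls.

## Working session

There is one attempt and no reset: what is moved stays moved. The work goes in short steps, Python scripts to look and compute and a tool call to move; the robot and the scene stay as the last step left them, time stands still between calls to the robot, and variables do not carry over. Pictures are saved under pics/ and viewed, at most 10 in all, crops included, and the job is handed in when it is done.

Besides the shell and the picture viewer there is one more tool, called as a command line: name --argument value ..., lists and objects as JSON in quotes. servo_tool: Moves the arm, as the interface text tells. Its arguments: {"type":"object","properties":{"motion":{"type":"array"},"newtons":{"type":"number"}},"required":["motion"]}

```bash
ls; mkdir -p pics; python3 - <<'E'
from plant import observe,cams
import cv2
for n in("scene","top"):
    cv2.imwrite(f"pics/{n}0.png",cams.snapshot(n)[:,:,::-1]); print(cams.camera_model(n))
s=observe();print(s['time_s'],s['tcp_pos'],s['tcp_rot'],s['grip_width'])
E
```

```text
pics
{'fx': 454.2970708302187, 'fy': 454.2970708302187, 'cx': 281.92765119695036, 'cy': 210.3751336155954, 'rvec': array([ 1.14514715,  2.35891299, -0.97216569]), 'tvec': array([ 0.40036622, -0.15668848,  1.13239291])}
{'fx': 389.6420849406827, 'fy': 389.6420849406827, 'cx': 279.124663315465, 'cy': 214.86982406857732, 'rvec': array([ 2.15785954, -2.12369008,  0.21626806]), 'tvec': array([-0.1378453 ,  0.51087104,  0.71624293])}
0.1 [0.2029094  0.59079288 0.19180983] [ 1.64640698e-01  9.86353482e-01 -4.96606731e-04 -4.96018586e-05] 0.08531607597138025
```

View pics/scene0.png

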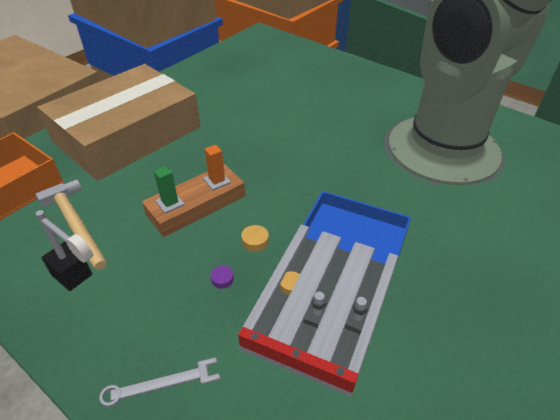

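View pics/top0.png

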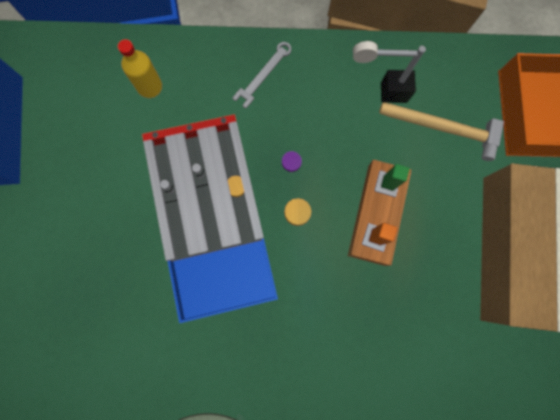

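The scene picture shows the brass disc in a slot (290,282), a larger brass disc on the bench (255,238), a purple disc (222,276), the orange-handled scraper (214,165) and the green punch (166,187). In the top picture the same things are at: slug (235,186), big disc (298,211), purple disc (291,161), scraper (387,233), punch (399,175).

Things that could be taken for the slug (top pixels): the big brass disc (298,211) and the purple disc (291,161). I choose the smaller brass disc in the slot (235,186). I'll check it in a crop.

```bash
cat >h.py <<'E'
import numpy as np,cv2
from plant import observe,cams
def M(n):
    m=cams.camera_model(n);R=cv2.Rodrigues(m['rvec'])[0];t=np.array(m['tvec']).ravel()
    K=np.array([[m['fx'],0,m['cx']],[0,m['fy'],m['cy']],[0,0,1.]]);return K,R,t
def ray(n,uv,z):
    K,R,t=M(n);c=-R.T@t;d=R.T@np.linalg.inv(K)@np.r_[uv,1.];return c+d*(z-c[2])/d[2]
def proj(n,P):
    K,R,t=M(n);return cv2.projectPoints(np.float64(P).reshape(-1,3),cv2.Rodrigues(R)[0],t,K,None)[0].reshape(-1,2)
def blobs(im,lo,hi,amin=30):
    h=cv2.cvtColor(im,cv2.COLOR_RGB2HSV);m=cv2.inRange(h,np.array(lo),np.array(hi))
    cs=cv2.findContours(m,cv2.RETR_EXTERNAL,cv2.CHAIN_APPROX_NONE)[0];return [c for c in cs if cv2.contourArea(c)>amin]
E
python3 - <<'E'
from h import *
for n in("scene","top"):
    im=cv2.imread(f"pics/{n}0.png")[:,:,::-1].copy()
    K,R,t=M(n);print(n,'cam',-R.T@t)
    for nm,lo,hi in(("red",(0,170,90),(5,255,255)),("orange",(6,190,120),(14,255,255)),("brass",(15,120,120),(25,255,255)),("green",(55,170,60),(70,255,255)),("blue",(105,150,60),(120,255,255))):
        for c in blobs(im,lo,hi):
            print(nm,cv2.contourArea(c),np.round(c.mean(0)[0],1),cv2.boundingRect(c),np.round(cv2.boxPoints(cv2.minAreaRect(c)),1).tolist())
    a=(im[190:390,230:430],) if n=="scene" else (im[105:265,130:290],im[150:280,340:420])
    for i,x in enumerate(a): cv2.imwrite(f"pics/c_{n}{i}.png",cv2.resize(x[:,:,::-1],None,fx=3.5,fy=3.5,interpolation=cv2.INTER_CUBIC)[:600])
E
```

```text
scene cam [0.96901416 0.2411459  0.68557881]
red 1937.0 [297.2 358. ] (239, 327, 119, 65) [[234.60000610351562, 343.6000061035156], [242.0, 325.79998779296875], [358.70001220703125, 373.79998779296875], [351.29998779296875, 391.70001220703125]]
orange 337.5 [215.5 166.2] (206, 145, 18, 38) [[205.5, 145.8000030517578], [220.3000030517578, 144.5], [223.5, 181.3000030517578], [208.6999969482422, 182.5]]
orange 984.0 [ 25.5 160.6] (0, 133, 54, 56) [[-7.400000095367432, 184.10000610351562], [12.600000381469727, 132.5], [59.099998474121094, 150.5], [39.099998474121094, 202.10000610351562]]
orange 42.0 [224.5  32.9] (220, 26, 11, 13) [[218.6999969482422, 37.5], [223.0, 26.0], [231.8000030517578, 29.299999237060547], [227.5, 40.79999923706055]]
orange 996.5 [266.3  16. ] (216, 0, 119, 34) [[216.0, 0.0], [334.0, 0.0], [334.0, 33.0], [216.0, 33.0]]
brass 231.0 [288.5 281.8] (280, 272, 19, 22) [[277.20001220703125, 288.6000061035156], [287.3999938964844, 268.20001220703125], [299.0, 274.0], [288.79998779296875, 294.3999938964844]]
brass 506.0 [253.7 237.9] (241, 225, 27, 27) [[236.3999938964843
[... 1927 characters left out ...]
ass 114.5 [350.1  24. ] (331, 18, 40, 11) [[330.3999938964844, 22.700000762939453], [331.20001220703125, 17.5], [370.6000061035156, 24.100000381469727], [369.79998779296875, 29.299999237060547]]
brass 108.0 [469.8   1.9] (453, 0, 32, 8) [[453.0, 0.0], [484.0, 0.0], [484.0, 7.0], [453.0, 7.0]]
blue 5946.5 [221.4 280.9] (168, 240, 109, 83) [[165.39999389648438, 261.79998779296875], [263.70001220703125, 239.39999389648438], [277.6000061035156, 300.20001220703125], [179.3000030517578, 322.6000061035156]]
blue 2276.5 [  9.2 124.6] (0, 60, 22, 125) [[0.0, 184.0], [0.0, 60.0], [21.0, 60.0], [21.0, 184.0]]
blue 3342.0 [97.2 10.1] (8, 0, 171, 24) [[8.0, 0.0], [178.0, 0.0], [178.0, 23.0], [8.0, 23.0]]
```

View pics/c_top0.png

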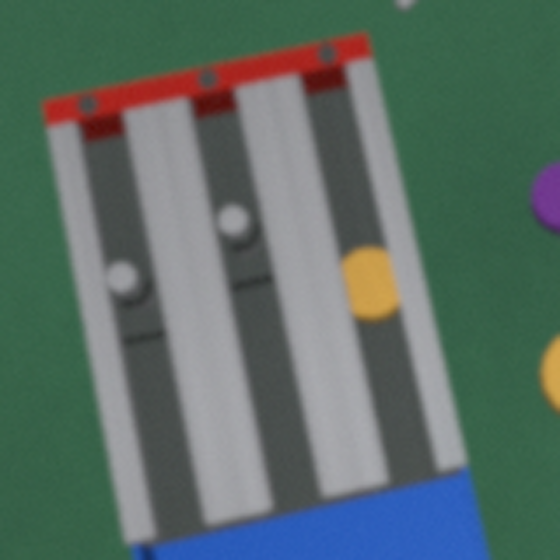

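View pics/c_top1.png

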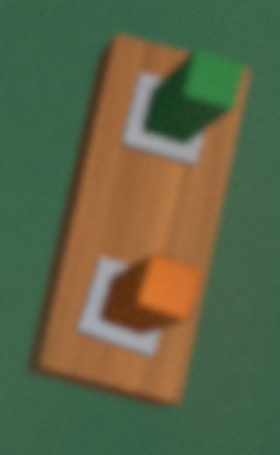

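The crops confirm the choice: the smaller brass disc is in the right-hand slot (plate y=+65) at top pixel (236,186). The bolts are in the other two slots. The scraper is in the stand's lower pocket, flange centre about (377,237) and handle top about (388,232). The red stop is at the far end and the pan at the near end.

```bash
cat >>h.py <<'E'
def fit2(loc,w):
    loc=np.array(loc)[:,:2];w=np.array(w)[:,:2];a,b=loc.mean(0),w.mean(0);H=(loc-a).T@(w-b)
    th=np.arctan2(H[0,1]-H[1,0],H[0,0]+H[1,1]);R=np.array([[np.cos(th),-np.sin(th)],[np.sin(th),np.cos(th)]]);p=b-R@a
    return th,p,R,np.linalg.norm(loc@R.T+p-w,axis=1)
E
python3 - <<'E'
from h import *
cr=lambda x,y,ox,oy:np.array([(x+.5)/3.5-.5+ox,(y+.5)/3.5-.5+oy])
P=[ray('top',cr(*c,130,105),.048) for c in((43,101),(369,35),(128,545),(466,468))]
th,p,R,res=fit2([(-.13,-.095),(-.13,.095),(.13,-.095),(.13,.095)],P)
print('plate yaw deg',np.degrees(th),p,'res',res)
sp=[ray('scene',c,.048) for c in((246.5,331),(357,374))];print('scene red corners plate',[(R.T@(s[:2]-p)).round(4) for s in sp])
# slug top z=.030 mid of visible
for n,c in(('top',(235.3,185.7)),('scene',(288.5,281.8))):
    s=ray(n,c,.030);print('slug',s,R.T@(s[:2]-p))
print('handle top',ray('top',cr(170,288,340,150),.126),'flange',ray('top',cr(129,305,340,150),.046))
f=[ray('top',cr(*c,340,150),.046) for c in((103,255),(80,330),(155,355))];print(f,np.degrees(np.arctan2(*(f[1]-f[0])[1::-1])),np.degrees(np.arctan2(*(f[2]-f[1])[1::-1])))
h=[ray('top',cr(*c,340,150),.126) for c in((157,255),(203,270),(185,322),(138,308))];print(np.mean(h,0),[np.degrees(np.arctan2(*(h[i+1]-h[i])[1::-1])) for i in range(3)])
g=[ray('top',cr(*c,340,150),.04) for c in((120,36),(250,68),(180,405),(36,368))]
print('stand',np.mean(g,0),'long dir',np.degrees(np.arctan2(*((g[2]+g[3]-g[0]-g[1]))[1::-1])),[np.linalg.norm(g[i]-g[i-1]) for i in range(4)])
print('scene handle', ray('scene',(214,151),.126))
from scipy.spatial.transform import Rotation as Ro
s=observe();print(Ro.from_quat(s['tcp_rot']).as_matrix().round(3))
E
```

```text
plate yaw deg -166.04450175284018 [0.5700346  0.02422704] res [0.00099741 0.00020555 0.00121232 0.00091098]
scene red corners plate [array([-0.1215,  0.0821]), array([-0.1176, -0.0971])]
slug [ 0.57431695 -0.04058615  0.03      ] [0.01147493 0.06393288]
slug [ 0.58130356 -0.03956785  0.03      ] [0.00444896 0.06462959]
handle top [ 0.47207795 -0.31931097  0.126     ] flange [ 0.47315461 -0.32065189  0.046     ]
[array([ 0.50117313, -0.30680178,  0.046     ]), array([ 0.45870355, -0.29278679,  0.046     ]), array([ 0.44546888, -0.33433751,  0.046     ])] 161.737074026084 -107.66763096257078
[ 0.47175554 -0.31968873  0.126     ] [np.float64(-107.40489752111597), np.float64(159.04316027611011), np.float64(74.17799994809741)]
stand [ 0.52543043 -0.33439061  0.04      ] long dir 165.45266725769568 [np.float64(0.20102532239928567), np.float64(0.07769814955670476), np.float64(0.20141171067205632), np.float64(0.08242095716193477)]
scene handle [ 0.4763487  -0.30992196  0.126     ]
[[-0.946  0.325 -0.   ]
 [ 0.325  0.946 -0.001]
 [-0.    -0.001 -1.   ]]
```

servo_tool --motion '[[0.085,[0.037,-0.049,0.01],[0,0,0]],[0.085,[0.074,-0.098,0.02],[0,0,0]],[0.085,[0.111,-0.147,0.02],[0,0,0]],[0.085,[0.148,-0.196,0.02],[0,0,0]],[0.085,[0.185,-0.245,0.02],[0,0,0]],[0.085,[0.222,-0.294,0.02],[0,0,0]],[0.085,[0.26,-0.343,0.02],[0,0,0]],[0.085,[0.297,-0.391,0.02],[0,0,0]]]' --newtons 60

```text
time_s: 1.1
tcp_pos: [0.5009, 0.1983, 0.2123]
tcp_rot: [0.165, 0.986, 0.0, 0.0]
force: [0.7, 1.1, 0.2]
grip_width: 0.085
grip_force: 0.0
```

servo_tool --motion '[[0.085,[-0.002,-0.06,0],[0,0,1.5]],[0.085,[-0.005,-0.12,0],[0,0,1.5]],[0.085,[-0.01,-0.18,0],[0,0,1.5]],[0.085,[-0.013,-0.24,0],[0,0,1.5]],[0.085,[-0.016,-0.3,0],[0,0,1.5]],[0.085,[-0.02,-0.36,0],[0,0,1.5]],[0.085,[-0.024,-0.42,0],[0,0,1.5]],[0.085,[-0.028,-0.48,0],[0,0,1.5]]]'

```text
time_s: 2.1
tcp_pos: [0.4716, -0.2817, 0.2122]
tcp_rot: [0.152, 0.988, 0.0, -0.0]
force: [0.9, 0.4, 0.0]
grip_width: 0.0851
grip_force: 0.0
```

servo_tool --motion '[[0.085,[0,-0.038,0],[0,0,0]],[0.085,[0,-0.038,0],[0,0,0]],[0.085,[0,-0.038,0],[0,0,0]]]'

```text
time_s: 2.48
tcp_pos: [0.472, -0.3172, 0.212]
tcp_rot: [0.152, 0.988, 0.0, -0.0]
force: [0.3, 0.2, -0.0]
grip_width: 0.0848
grip_force: 0.0
```

```bash
python3 - <<'E'
from h import *
s=observe();print(s['q'],s['tcp_pos'])
a=cams.snapshot('scene')
cv2.imwrite('pics/s1.png',cv2.resize(a[40:300,90:400,::-1],None,fx=2.2,fy=2.2))
E
```

```text
[ 0.27980226  0.42424876  0.28633619  1.74081028 -0.13920731  0.99712247
  1.88439616] [ 0.47199445 -0.31722626  0.21195055]
```

View pics/s1.png

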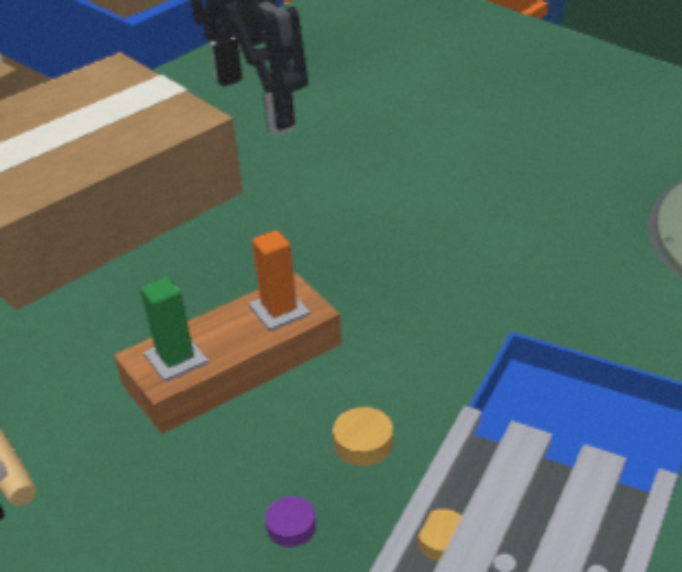

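The fingers hang above the scraper (tips near crop (228,75) and (280,125)). The orange handle top is at crop (271,242), and the slug is unmoved at crop (442,533). I'll check the two-view agreement, then descend.

```bash
python3 - <<'E'
from h import *
print('pred',proj('scene',[(.472,-.3195,.126),(.472,-.3195,.046)]),'seen top',(271/2.2+90,242/2.2+40),'flange seen',(280/2.2+90,310/2.2+40))
from scipy.optimize import least_squares
f=lambda X:np.r_[proj('scene',X)[0]-(213.2,150),proj('top',X)[0]-(388.2,232)]
r=least_squares(f,(.47,-.32,.126));print(r.x,r.fun)
E
```

```text
pred [[212.07130584 148.14302011]
 [215.79657434 178.20769299]] seen top (213.1818181818182, 150.0) flange seen (217.27272727272725, 180.9090909090909)
[ 0.47175038 -0.3194688   0.1218028 ] [-0.82413558 -0.24078804 -0.61031083  0.42823172]
```

servo_tool --motion '[[0.085,[0,0,-0.05],[0,0,0]],[0.085,[0,0,-0.1],[0,0,0]],[0.085,[0,0,-0.132],[0,0,0]],[0.085,[0,0,-0.132],[0,0,0]],[0.02,[0,0,-0.132],[0,0,0]],[0.02,[0,0,-0.132],[0,0,0]],[0.02,[0,0,-0.132],[0,0,0]],[0.02,[0,0,-0.132],[0,0,0]]]' --newtons 60

```text
time_s: 3.52
tcp_pos: [0.4725, -0.3185, 0.0814]
tcp_rot: [0.152, 0.988, -0.0, 0.001]
force: [-2.0, 0.0, 11.4]
grip_width: 0.0257
grip_force: 58.7
```

servo_tool --motion '[[0.02,[0,0,0.02],[0,0,0]],[0.02,[0,0,0.06],[0,0,0]],[0.02,[0,0,0.11],[0,0,0]],[0.02,[0,0,0.11],[0,0,0]]]'

```text
time_s: 4.03
tcp_pos: [0.4735, -0.3189, 0.1939]
tcp_rot: [0.152, 0.988, -0.001, 0.003]
force: [0.8, 0.4, -3.1]
grip_width: 0.0256
grip_force: 59.9
```

```bash
python3 - <<'E'
from h import *
s=observe();print(s['tcp_pos'],s['force'],s['grip_width'],s['time_s'])
a=cams.snapshot('scene');b=cams.snapshot('top')
A=cv2.resize(a[60:260,100:300,::-1],(400,400));B=cv2.resize(b[130:330,290:490,::-1],(400,400))
cv2.imwrite('pics/s2.png',np.hstack([A,B]))
E
```

```text
[ 0.47347225 -0.3189104   0.19386447] [ 0.80071302  0.4123945  -3.12520167] 0.025621847205376014 4.025
```

View pics/s2.png

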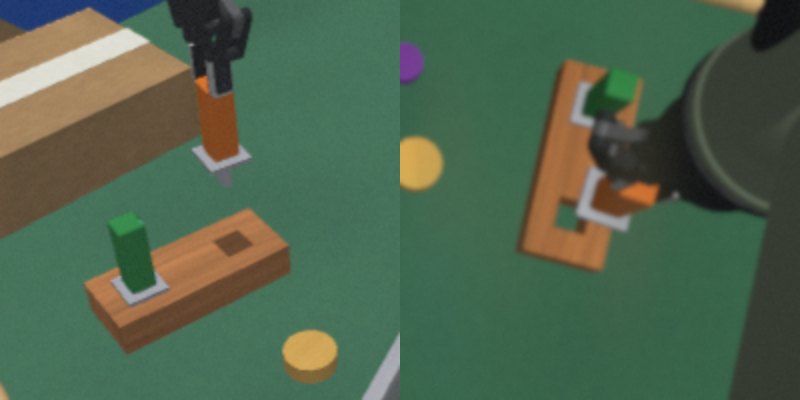

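The scraper is held and clear of the stand, with its blade visible at left (225,175). The punch is undisturbed at left (135,255). Now I'll move over the slot behind the slug with the turn.

servo_tool --motion '[[0.02,[0.02,0.04,0.01],[0,0,5]],[0.02,[0.042,0.084,0.01],[0,0,10]],[0.02,[0.064,0.127,0.01],[0,0,16]],[0.02,[0.086,0.17,0.01],[0,0,22]],[0.02,[0.108,0.213,0.01],[0,0,28]],[0.02,[0.13,0.255,0.01],[0,0,31.5]],[0.02,[0.147,0.289,0.01],[0,0,31.5]],[0.02,[0.147,0.289,0.01],[0,0,31.5]]]'

```text
time_s: 5.12
tcp_pos: [0.6191, -0.0254, 0.1983]
tcp_rot: [-0.124, 0.992, 0.001, -0.001]
force: [-0.4, -0.9, -1.4]
grip_width: 0.0255
grip_force: 60.0
```

servo_tool --motion '[[0.02,[0,0,-0.02],[0,0,0]],[0.02,[0,0,-0.04],[0,0,0]],[0.02,[0,0,-0.055],[0,0,0]],[0.02,[0,0,-0.055],[0,0,0]]]'

```text
time_s: 5.62
tcp_pos: [0.6181, -0.0294, 0.1439]
tcp_rot: [-0.122, 0.993, 0.0, -0.001]
force: [0.8, 0.0, -1.0]
grip_width: 0.0257
grip_force: 60.0
```

```bash
python3 - <<'E'
from h import *
s=observe();print(s['tcp_pos'],s['tcp_rot'],s['force'],s['grip_width'],s['time_s'],s['q'])
a=cams.snapshot('scene');b=cams.snapshot('top')
A=cv2.resize(a[200:400,220:420,::-1],(600,600));
cv2.imwrite('pics/s3.png',A);cv2.imwrite('pics/t3.png',b[:,:,::-1])
E
```

```text
[ 0.61805598 -0.02938239  0.14393069] [-1.22012087e-01  9.92527799e-01  3.94689414e-05 -1.27201312e-03] [ 0.8050834   0.03706322 -0.97938526] 0.025723110461434485 5.625 [-0.10794173  0.56749528  0.08800404  1.66598305 -0.05953738  0.91327226
  1.81828702]
```

View pics/s3.png

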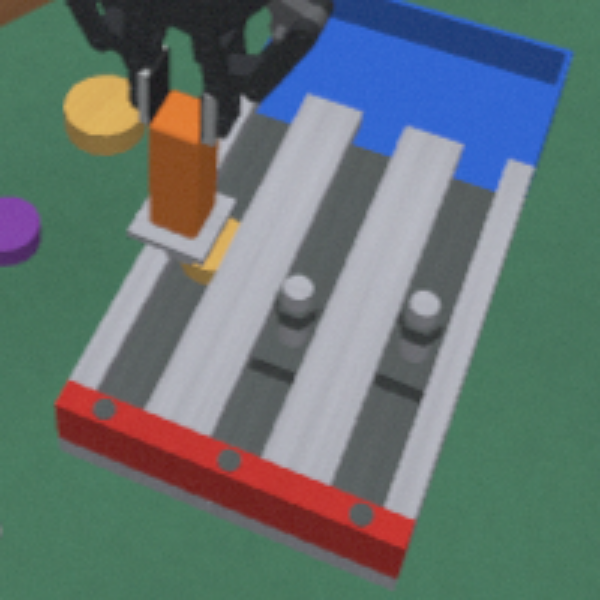

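The scraper hangs over the slug's slot, with its flange centre at about crop (182,231). The slug is partly seen at (210,255) and the bolts are unmoved. I'll check the flange's position in plate coordinates.

```bash
python3 - <<'E'
from h import *
th=np.radians(-166.04);R=np.array([[np.cos(th),-np.sin(th)],[np.sin(th),np.cos(th)]]);p=np.array([.5700,.0242])
L=lambda w:R.T@(np.array(w[:2])-p)
cr=lambda x,y:((x+.5)/3-.5+220,(y+.5)/3-.5+200)
fl=[ray('scene',cr(*c),.1084) for c in((127,229),(203,257),(236,199))]
print('flange',L((fl[0]+fl[2])/2),'edge dirs in plate',[np.degrees(np.arctan2(*(L(b)-L(a))[::-1])) for a,b in((fl[0],fl[1]),(fl[1],fl[2]))])
print('tcp',L(observe()['tcp_pos']),'red corner ref',L(ray('scene',cr(72,382),.048)),L(ray('scene',cr(415,520),.048)))
from scipy.spatial.transform import Rotation as Ro
y=Ro.from_quat(observe()['tcp_rot']).as_matrix()[:,1];print('tool y',np.degrees(np.arctan2(y[1],y[0])))
E
```

```text
flange [-0.03471315  0.06336882] edge dirs in plate [np.float64(-89.83962018954468), np.float64(-1.391840946501998)]
tcp [-0.03480199  0.06367869] red corner ref [-0.1171      0.08943684] [-0.11554412 -0.09800424]
tool y 104.02444334796618
```

servo_tool --motion '[[0.02,[0,-0.001,-0.01],[0,0,0]],[0.02,[0,-0.001,-0.02],[0,0,0]],[0.02,[0,-0.001,-0.03],[0,0,0]],[0.02,[0,-0.001,-0.04],[0,0,0]],[0.02,[0,-0.001,-0.047],[0,0,0]],[0.02,[0,-0.001,-0.05],[0,0,0]],[0.02,[0,-0.001,-0.05],[0,0,0]]]'

```text
time_s: 6.6
tcp_pos: [0.619, -0.0299, 0.0952]
tcp_rot: [-0.122, 0.992, -0.0, -0.0]
force: [-0.9, -0.4, -2.3]
grip_width: 0.0258
grip_force: 60.0
```

servo_tool --motion '[[0.02,[0,0,-0.003],[0,0,0]],[0.02,[0,0,-0.003],[0,0,0]],[0.02,[-0.0097,-0.0024,-0.003],[0,0,0]],[0.02,[-0.0194,-0.0048,-0.003],[0,0,0]],[0.02,[-0.0291,-0.0072,-0.003],[0,0,0]],[0.02,[-0.0388,-0.0096,-0.003],[0,0,0]],[0.02,[-0.0485,-0.0121,-0.003],[0,0,0]],[0.02,[-0.0582,-0.0145,-0.003],[0,0,0]]]'

```text
time_s: 7.6
tcp_pos: [0.5605, -0.0445, 0.0925]
tcp_rot: [-0.122, 0.992, -0.0, 0.0]
force: [1.4, 0.0, -0.9]
grip_width: 0.0259
grip_force: 60.1
```

servo_tool --motion '[[0.02,[-0.0116,-0.0029,0],[0,0,0]],[0.02,[-0.0233,-0.0058,0],[0,0,0]],[0.02,[-0.0349,-0.0087,0],[0,0,0]],[0.02,[-0.0466,-0.0116,0],[0,0,0]],[0.02,[-0.0582,-0.0145,0],[0,0,0]],[0.02,[-0.0699,-0.0174,0],[0,0,0]],[0.02,[-0.0815,-0.0203,0],[0,0,0]],[0.02,[-0.0932,-0.0232,0],[0,0,0]]]'

```text
time_s: 8.6
tcp_pos: [0.4666, -0.0678, 0.0922]
tcp_rot: [-0.122, 0.993, -0.0, -0.0]
force: [0.6, -0.2, -2.4]
grip_width: 0.0257
grip_force: 60.1
```

```bash
python3 - <<'E'
from h import *
th=np.radians(-166.04);R=np.array([[np.cos(th),-np.sin(th)],[np.sin(th),np.cos(th)]]);p=np.array([.5700,.0242])
s=observe();print(R.T@(s['tcp_pos'][:2]-p),s['force'])
for n in('scene','top'):
    im=cams.snapshot(n)
    for c in blobs(im,(15,120,120),(25,255,255),40):
        u=c.mean(0)[0];print(n,u,cv2.contourArea(c),R.T@(ray(n,u,.02)[:2]-p))
    cv2.imwrite(f'pics/{n}4.png',im[:,:,::-1])
E
```

```text
[0.12255872 0.06436496] [ 0.6269694  -0.16664161 -2.41458055]
scene [254.44736842 237.67105263] 526.0 [0.08043992 0.1699387 ]
top [299.11428571 211.82857143] 401.0 [0.09091593 0.17845424]
top [532.09022556 247.95488722] 6741.5 [0.26946572 0.62347075]
top [142.2         72.16666667] 791.0 [-0.28085831 -0.07840222]
top [351.7752809   24.23595506] 126.5 [-0.29694512  0.39426975]
top [469.34285714   1.97142857] 118.0 [-0.29518834  0.67273264]
```

servo_tool --motion '[[0.02,[-0.0058,-0.0015,0],[0,0,0]],[0.02,[-0.0058,-0.0015,0],[0,0,0]],[0.02,[0.015,0.0037,0],[0,0,0]],[0.02,[0.035,0.0087,0],[0,0,0]],[0.02,[0.055,0.0137,0],[0,0,0]],[0.02,[0.075,0.0187,0],[0,0,0]],[0.02,[0.095,0.0236,0],[0,0,0]],[0.02,[0.095,0.0236,0],[0,0,0]]]'

```text
time_s: 9.7
tcp_pos: [0.5635, -0.0434, 0.0919]
tcp_rot: [-0.123, 0.992, 0.0, -0.0]
force: [-1.2, 0.6, -1.8]
grip_width: 0.0257
grip_force: 60.0
```

```bash
python3 - <<'E'
from h import *
th=np.radians(-166.04);R=np.array([[np.cos(th),-np.sin(th)],[np.sin(th),np.cos(th)]]);p=np.array([.5700,.0242])
s=observe();print(R.T@(s['tcp_pos'][:2]-p),s['force'])
im={n:cams.snapshot(n) for n in('scene','top')}
for n in im:
    for c in blobs(im[n],(15,120,100),(25,255,255),40):
        u=c.mean(0)[0];print(n,u,cv2.contourArea(c),R.T@(ray(n,u,.02)[:2]-p))
A=cv2.resize(im['scene'][180:400,220:440,::-1],(400,400));B=cv2.resize(im['top'][130:350,120:340,::-1],(400,400))
cv2.imwrite('pics/s5.png',np.hstack([A,B]))
E
```

```text
[0.02262523 0.06401927] [-1.18442186  0.60670939 -1.80546363]
scene [319.07843137 232.2745098 ] 83.5 [0.14624026 0.0599208 ]
scene [254.52631579 237.67105263] 532.0 [0.08050386 0.16979837]
top [250.51923077 254.44230769] 249.0 [0.153059   0.06367266]
top [297.13513514 211.47297297] 514.0 [0.08930091 0.17469686]
top [531.55036855 247.97788698] 6880.5 [0.26925784 0.62236581]
top [351.34782609  24.05434783] 178.0 [-0.29758221  0.39344745]
top [468.54666667   2.28      ] 141.5 [-0.29481379  0.67068173]
```

View pics/s5.png

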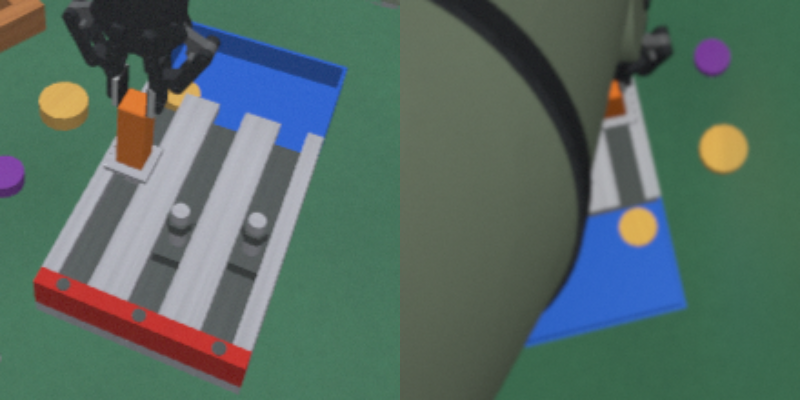

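The slug lies in the blue pan, a round disc at right (638,228), plate x≈0.153. The bolts and the bench discs are unmoved. Next I'll set the scraper down and release it.

servo_tool --motion '[[0.02,[0,0,-0.001],[0,0,0]],[0.02,[0,0,-0.002],[0,0,0]],[0.02,[0,0,-0.003],[0,0,0]],[0.02,[0,0,-0.003],[0,0,0]]]'

```text
time_s: 10.3
tcp_pos: [0.5627, -0.0442, 0.0896]
tcp_rot: [-0.122, 0.993, -0.0, 0.0]
force: [-1.1, -0.9, 4.0]
grip_width: 0.0258
grip_force: 60.6
```

servo_tool --motion '[[0.035,[0,0,0],[0,0,0]],[0.06,[0,0,0],[0,0,0]],[0.07,[0,0,0],[0,0,0]],[0.07,[0,0,0],[0,0,0]],[0.07,[0,0,0.02],[0,0,0]],[0.07,[0,0,0.06],[0,0,0]],[0.07,[0,0,0.11],[0,0,0]],[0.07,[0,0,0.13],[0,0,0]]]'

```text
time_s: 11.3
tcp_pos: [0.5635, -0.0441, 0.2221]
tcp_rot: [-0.122, 0.993, -0.0, 0.002]
force: [-0.9, 0.3, -0.1]
grip_width: 0.0699
grip_force: 0.0
```

servo_tool --motion '[[0.07,[0,0.06,0],[0,0,0]],[0.07,[0,0.12,0],[0,0,0]],[0.07,[0,0.18,0],[0,0,0]],[0.07,[0,0.24,0],[0,0,0]],[0.07,[0,0.3,0],[0,0,0]],[0.07,[0,0.3,0],[0,0,0]],[0.07,[0,0.3,0],[0,0,0]]]'

```text
time_s: 12.18
tcp_pos: [0.5626, 0.2555, 0.2191]
tcp_rot: [-0.122, 0.992, -0.0, -0.0]
force: [-0.1, -0.9, 0.4]
grip_width: 0.0699
grip_force: 0.0
```

```bash
python3 - <<'E'
from h import *
th=np.radians(-166.04);R=np.array([[np.cos(th),-np.sin(th)],[np.sin(th),np.cos(th)]]);p=np.array([.5700,.0242])
im={n:cams.snapshot(n) for n in('scene','top')}
for n in im:
    for c in blobs(im[n],(15,120,100),(25,255,255),40):
        u=c.mean(0)[0];print(n,u,cv2.boundingRect(c),R.T@(ray(n,u,.02)[:2]-p))
A=cv2.resize(im['scene'][180:400,220:440,::-1],(400,400));B=cv2.resize(im['top'][100:330,120:350,::-1],(400,400))
cv2.imwrite('pics/s6.png',np.hstack([A,B]));print(observe()['force'],observe()['grip_force'])
E
```

```text
scene [254.51315789 237.67105263] (241, 225, 27, 27) [0.0804932  0.16982176]
scene [318.31481481 230.77777778] (310, 224, 20, 17) [0.14937286 0.06272595]
top [250.51923077 254.42307692] (242, 245, 18, 19) [0.15302174 0.06368089]
top [297.12162162 211.47297297] (285, 199, 26, 26) [0.08929476 0.17467002]
top [531.94763092 247.56608479] (509, 165, 47, 165) [0.26864922 0.62345261]
top [141.42982456  73.02631579] (122, 50, 39, 47) [-0.27922888 -0.08034002]
top [350.86666667  24.04444444] (330, 17, 44, 12) [-0.29783195  0.39239616]
top [469.05479452   2.23287671] (451, 0, 34, 9) [-0.29468567  0.67187038]
[-0.04344804 -0.3166372  -0.16842923] 0.0
```

View pics/s6.png

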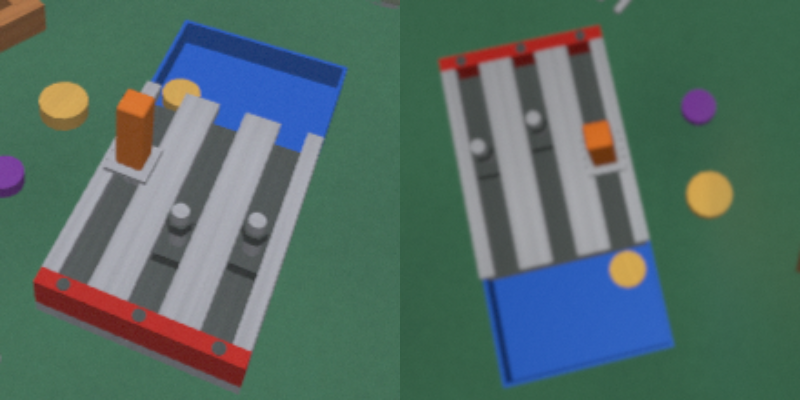

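The scraper stands upright in the slot (left (135,130), right (600,145)). The slug lies flat in the pan (right (628,268)), and the bolts are unmoved. I'm handing in.

```bash
python3 -c "
from plant import finish_job
print(finish_job())"
```

```text
the job is handed in; nothing more can be done
None
```

I handed the job in after about 12 s of robot time: in the last pictures the slug lies flat in the blue pan, the scraper stands upright and released in the slot, and the bolts are where they were. The punch was last seen unmoved just after the scraper was lifted out. `finish_job` returned no verdict.

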